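# Lower the ratchet rest arm on the robot lab bench

### The arm

A 6-joint arm with a two-finger parallel gripper is mounted at the origin on the work surface. World frame = base frame: x ahead of the robot, y to its left, z up, the work surface at z = 0. Lengths are in m, angles in degrees, forces in N, time in s.
With the tool pointing down it reaches from about 0.275 to 0.75 m from the base axis. Payload 10.2 kg.
Tool frame: the origin (TCP) lies midway between the tips of the shut fingers; the grasp point (between the pads) lies 19 mm behind it; z points along the fingers, y is the direction in which the jaws open and shut (so a half turn about z gives the same grasp; the last joint's range is limited). The gripper opens to 85 mm and grips with 20 to 120 N. Pads are 22 mm wide; open, the fingers measure 114 mm over their backs; the gripper's body (76 mm by 85 mm) begins 54 mm behind the grasp point. The pads swing forward as they close: fully open they stand 13 mm farther back than shut.
Start: joints at [-84.362, 17.928, 85.812, -0, 76.261, -12.8], TCP at [0.166, -0.498, 0.231] pointing down, gripper open.
Joint ranges: [-168.41, 168.41], [-55.51, 124.54], [10.69, 146.95], [-70.63, 250.63], [1, 178], [-165.06, 165.06]. Speed limits (degrees/s): [136.94, 136.94, 172.46, 180, 180, 180].

### API

Orientations are given as a 3x3 rotation matrix whose columns are the frame's x, y, z axes.
In Python, from station import r gives the robot as it stands.
- The arm moves only by the tool drive_tool, never from a script. Its argument "motion" is a list of rows, each a list of 4 numbers: the shift along the tool's x, y, z in m, then the turn about the tool's z in degrees. A call has 1 to 5 rows; each row shifts and turns the commanded pose from where the row before left it, along the tool's axes as they then stand; what a row does not reach is not made up. A row lasts 1/8 s, in which the tool goes at most 62.5 mm and 10.7 degrees, less where a joint would pass 70% of its speed; a pose out of reach is approached as far as the arm can. A call with a gripper value outside its range is refused whole. "grip" is the finger opening in m, from 0 to 0.0854, set as the call begins (left out, the last holds). The fingers move at their own pace and stop on an object; "squeeze" is the grip in N (left out, the last holds). Time passes only in rows, so rows that do not move let the fingers close. It gives the time, the measured TCP pose, the force and the opening at its end, in the units of the state.
- r.get_state(): the state, without advancing time (a new reading comes with each control period).
- r.grab_frame(name): name is "scene" or "top" or "wrist"; returns the picture (384x512x3 uint8, blue, green, red); there is no depth.
- r.get_calibration(name): a dict with "K" (3x3 intrinsics, pixels), "k1" (the pictures are not rectified: a ray, as slopes to the right and down, at radius r is drawn at 1 + k1 r^2 times it, then the intrinsics apply), "view" (4x4, takes a point from world to camera coordinates). Camera axes: x right, y down, z forward; pixel columns grow to the right and rows downward; lengths in m; the calibration is good to about 2 mm. A picture is of the moment at which its call begins: read the wrist's pose just before it. get_calibration takes no time and is no camera call; for the wrist camera it gives the pose at the moment of the call.
- r.job_done(): hands the job in, once; it reports no verdict.
The state is a dict: "clock": time; "joint_pos": joint angles; "qd": joint speeds; "effort": joint torques, N m; "position": TCP position; "ee_rot": TCP orientation; "wrist_force": force on the tool from outside, world axes, zero at the start; "ft_torque": the same for the moment, N m; "grip_width": opening from 0.0 (shut) to 1.0 (fully open).
Only numpy, scipy, OpenCV 4.12 (cv2) and the standard library are available. Lean on these libraries where they do the work, as an engineer would, in place of code of your own. Each camera call takes 0.05 s, during which the arm holds its last target. There are 200 camera calls.

### The job

Lower the propped-up rest arm (the sloping bar) of the ratchet stand: press the ribbed pad of its pawl all the way down, so that the pawl stays clear of the teeth, then push the rest arm down until it lies level, fully home on its stop, and leave the pawl released. Only press and push, with the fingertips or the outside of the fingers: do not lift the rest arm, do not force it while the pawl still holds it, and leave everything else on the table where it stands.

Things in the scene. Friction and masses are not known exactly. Their poses are not given: they have to be found in the camera images.
- stand: Ratchet stand, fixed to the table: dark steel base plate 370 x 110 x 12 mm with toothed wheel, arm and pawl. Origin on the table straight below the rest arm's hinge; x along the plate (-175 to +195 mm) towards the rest arm's end, y parallel to the hinges, z up. Stands crosswise, arm to the robot's left, pawl pad to its right, turned up to 0.4 rad either way. All parts move in the plane y = 0.
- hinge (a point): Centre of the rest arm's hinge axis, 75 mm above the table, over the stand's origin, between grey cheeks (x +-25, y +-27 mm of the stand, 92 mm high).
- rest_end (a point): Middle of the far edge of the rest arm's upper face, 210 mm along the rest arm from the hinge axis and 8 mm above its centre line. The rest arm is a straight aluminium bar, 26 mm wide, 16 thick, its centre line passing through the hinge axis; 180 to 210 mm from the hinge it carries a black rubber cross pad 100 mm wide, upper face 18 mm above the centre line.
- rest_turn (a joint): Turn of the rest arm, rad: its elevation is 0.8 minus this. Starts at 0 to 0.11 (sloping up 40 to 46 degrees), grows going down; 0.8 is level on the stop, the end of travel. Stiff hinge: the rest arm stays where it is left; with the pawl free, 4 to 7 N down on the bar 120 mm from the hinge moves it. With the pawl engaged a tooth blocks it at about 0.13.
- pawl_turn (a joint): Turn of the pawl, rad: 0 is engaged (nose down in front of a tooth, pad up), 0.42 fully released (end of travel, pad down). Grows as the pad is pressed. Its pivot is stiff, so it stays where it is left; the nose clears the teeth above about 0.17.
- pawl_pad (a point): Centre of the upper face of the pawl's ribbed steel pad, 40 mm (stand x) by 36 mm (stand y), 70 mm beyond the pawl pivot away from the rest arm. Engaged: level, 140 mm above the table; it goes down about 30 mm, tilting, to full release. Pressing takes about 4 N until the end of travel.
- tape: Bystander: cardboard roll core lying flat, 84 mm outside, 24 mm high. Origin: centre of its underside.
- jar: Bystander: white jar, 48 mm across, 60 mm high, beside the stand. Origin: centre of its underside.
- offcut: Bystander: aluminium profile offcut 120 x 30 x 30 mm lying beside the stand. Origin: centre of its underside.
- driver: Bystander: screwdriver 170 mm long lying beside the stand. Origin: underside, about its middle.
- mug: Bystander: white mug 80 mm across, 95 mm high. Origin: centre of its underside.
- bottle: Bystander: white bottle 64 mm across, 170 mm high. Origin: centre of its underside.
- coupler: Bystander: dark steel disc 60 mm across, 30 mm high. Origin: centre of its underside.
- rest: The rest arm and its steel toothed wheel (radius 52 mm, 24 mm wide; four teeth, to radius 68 mm) as one body. Origin on the hinge axis; its axes turn with it, so use rest_end and rest_turn to locate it.
- pawl_pivot (a point): Pivot axis of the pawl, 128 mm above the table, 80 mm from the hinge towards the pad, between grey posts 138 mm high. The pawl is a steel lever: from here it reaches over the wheel to its nose above the hinge (top 156 mm engaged, about 190 mm released).
- stop (a point): Centre of the top of the rubber-topped stop block on which the rest arm comes to lie, 67 mm above the table, 165 mm from the hinge.

How it is judged:
By the outcome, as a careful person would: the job done as asked, in the order asked, and still so for the second after the job is handed in, with the robot touching nothing.
It also fails if it takes over 48 s, if anything falls off the work surface, if the arm or the gripper's body presses on something with over 40 N, if the wrist force passes 120 N, or if a joint passes its speed limit or range.

## Working session

There is one attempt and no reset: what is moved stays moved. The work goes in short steps, Python scripts to look and compute and a tool call to move; the robot and the scene stay as the last step left them, time stands still between calls to the robot, and variables do not carry over. Pictures are saved under pics/ and viewed, about 8 in all and at most 12, crops included, and the job is handed in when it is done.

Besides the shell and the picture viewer there is one more tool, called after ">>>" by a JSON object that holds its "api" and its "payload", one argument or row to a line. drive_tool: Moves the arm, as the interface text tells. Its arguments: {"type":"object","properties":{"motion":{"type":"array"},"grip":{"type":"number"},"squeeze":{"type":"number"}},"required":["motion"]}

```bash
mkdir -p pics; python3 - <<'E'
from station import r
import cv2,numpy as np
s=r.get_state();print({k:np.round(v,3).tolist() for k,v in s.items()})
for n in("scene","top"):
    f=r.grab_frame(n);cv2.imwrite(f"pics/{n}0.png",f)
    c=r.get_calibration(n);print(n,c["K"],c["k1"],np.round(c["view"],3).tolist())
a=cv2.imread("pics/scene0.png");b=cv2.imread("pics/top0.png")
E
```

```text
{'clock': 0.0, 'joint_pos': [-84.361, 17.961, 85.855, 0.002, 76.259, -12.801], 'qd': [0.005, -0.039, -0.001, 0.002, 0.07, 0.009], 'effort': [-0.0, -41.226, -25.974, -0.0, 0.004, 0.0], 'position': [0.166, -0.498, 0.231], 'ee_rot': [[0.949, 0.316, -0.0], [0.316, -0.949, 0.001], [0.0, -0.001, -1.0]], 'wrist_force': [-0.536, -0.38, -0.145], 'ft_torque': [-0.01, -0.04, -0.008], 'grip_width': 1.0}
scene [[420.28308396   0.         257.95291704]
 [  0.         420.28308396 189.5557347 ]
 [  0.           0.           1.        ]] -0.014022729372919913 [[0.659, 0.752, 0.007, -0.379], [0.556, -0.481, -0.678, -0.231], [-0.507, 0.45, -0.735, 1.535], [0.0, 0.0, 0.0, 1.0]]
top [[408.38493582   0.         250.31851073]
 [  0.         408.38493582 194.31580313]
 [  0.           0.           1.        ]] -0.1301571224939892 [[-0.014, -1.0, 0.028, -0.003], [-0.993, 0.011, -0.119, 0.604], [0.119, -0.03, -0.992, 1.198], [0.0, 0.0, 0.0, 1.0]]
```

View pics/scene0.png

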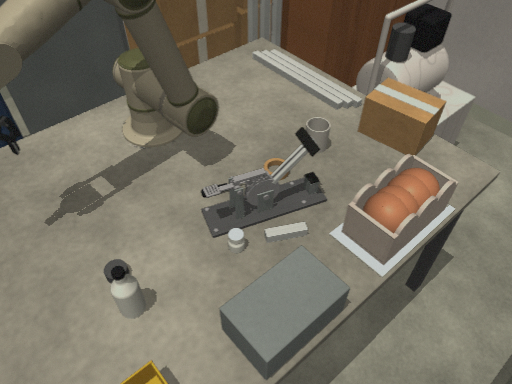

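View pics/top0.png

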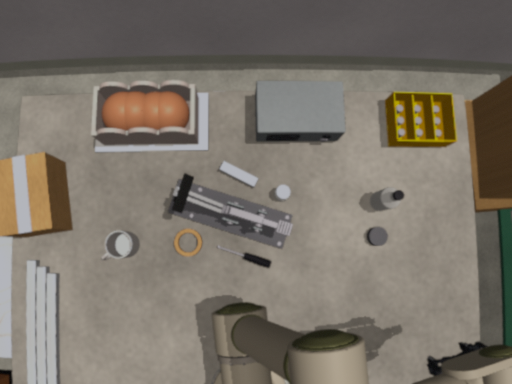

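The pictures show the stand at about (265,200) in the scene view, and at (235,215) in the top view with its pad at about (285,228). I'll enlarge both.

```bash
python3 - <<'E'
import cv2,numpy as np
a=cv2.imread("pics/scene0.png")[120:240,195:335];b=cv2.imread("pics/top0.png")[165:265,165:305]
f=lambda i,k:cv2.resize(i,None,fx=k,fy=k,interpolation=cv2.INTER_CUBIC)
def grid(i,x0,y0,k):
    for x in range(x0-x0%10+10,x0+i.shape[1]//k,10):
        cv2.putText(i,str(x),((x-x0)*k,8),0,.32,(0,255,255),1);cv2.line(i,((x-x0)*k,10),((x-x0)*k,14),(0,255,255),1)
    for y in range(y0-y0%10+10,y0+i.shape[0]//k,10):
        cv2.putText(i,str(y),(0,(y-y0)*k+3),0,.32,(0,255,255),1);cv2.line(i,(22,(y-y0)*k),(26,(y-y0)*k),(0,255,255),1)
    return i
cv2.imwrite("pics/sc.png",grid(f(a,5),195,120,5));cv2.imwrite("pics/tc.png",grid(f(b,5),165,165,5))
E
```

```text
(no output)
```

View pics/sc.png

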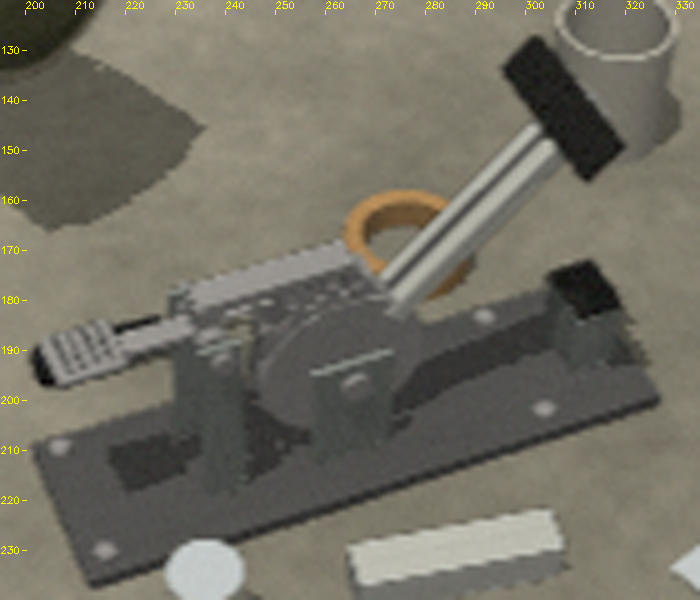

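View pics/tc.png

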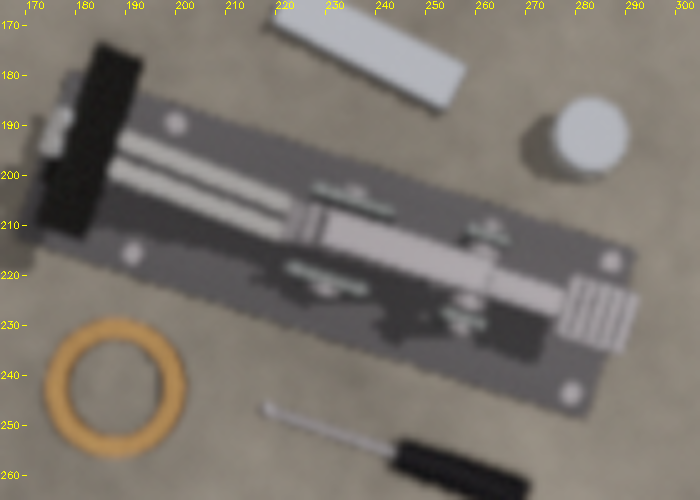

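```bash
cat > h.py <<'E'
from station import r
import cv2,numpy as np
from scipy.optimize import least_squares
def proj(n,P,c=None):
    c=c or r.get_calibration(n);P=np.atleast_2d(P);V=np.array(c["view"])
    q=P@V[:3,:3].T+V[:3,3];s=q[:,:2]/q[:,2:]
    s=s*(1+c["k1"]*(s**2).sum(1,keepdims=True));K=np.array(c["K"])
    return s*[K[0,0],K[1,1]]+[K[0,2],K[1,2]]
def W(p,P):
    c,s=np.cos(p[2]),np.sin(p[2]);P=np.atleast_2d(np.array(P,float))
    return np.c_[p[0]+c*P[:,0]-s*P[:,1],p[1]+s*P[:,0]+c*P[:,1],P[:,2]]
def arm(e,l,h,y):  return [l*np.cos(e)-h*np.sin(e),y,.075+l*np.sin(e)+h*np.cos(e)]
E
python3 - <<'E'
from h import *
S=lambda x,y:(195+x/5,120+y/5); T=lambda x,y:(165+x/5,165+y/5)
obs={"scene":[(S(30,447),(-.175,.055,.012)),(S(90,578),(-.175,-.055,.012)),(S(660,397),(.195,-.055,.012))],
"top":[(T(635,250),(-.175,-.055,.012)),(T(582,418),(-.175,.055,.012)),(T(598,313),(-.15,0,.14))]}
oa={"scene":[(S(540,35),(.21,.018,.05)),(S(625,145),(.21,.018,-.05))],"top":[(T(98,42),(.21,.018,-.05)),(T(38,222),(.21,.018,.05))]}
cal={n:r.get_calibration(n) for n in obs}
def f(p):
    o=[]
    for n in obs:
        P=[list(W(p,b)[0]) for _,b in obs[n]]+[list(W(p,arm(p[3],*b))[0]) for _,b in oa[n]]
        o.append(proj(n,P,cal[n])-[a for a,_ in obs[n]+oa[n]])
    return np.vstack(o).ravel()
s=least_squares(f,[.45,.05,1.5,.75]);p=s.x;print(p,np.round(s.fun.reshape(-1,2),1).tolist())
np.save("p.npy",p)
print("pad",W(p,[-.15,0,.14]),"rest_end",W(p,arm(p[3],.21,.008,0)),"stop",W(p,[.165,0,.067]))
E
```

```text
[0.54599799 0.04207918 1.24755219 0.7373088 ] [[-0.1, -1.1], [-0.4, 0.3], [0.6, -0.9], [0.1, -0.5], [0.1, -0.5], [0.9, -0.4], [0.9, 0.2], [-0.1, -0.1], [0.2, -1.0], [-0.5, 0.1]]
pad [[ 0.49835134 -0.1001523   0.14      ]] rest_end [[0.59367023 0.18438703 0.22210485]] stop [[0.59840931 0.19853382 0.067     ]]
```

>>> {"api": "drive_tool", "payload": {
  "motion": [
    [0,0,0,-10.6],
    [0,0,0,-10.6],
    [0,0,0,-10.6],
    [0,0,0,-10.6],
    [0,0,0,-10.6]
  ],
  "grip": 0
}}

```text
clock: 0.72
position: [0.166, -0.4979, 0.2309]
ee_rot: [[0.313, 0.95, -0.0], [0.95, -0.313, 0.001], [0.001, -0.0, -1.0]]
wrist_force: [-0.4, -0.0, 0.0]
grip_width: -0.0
```

>>> {"api": "drive_tool", "payload": {
  "motion": [
    [0.048,0.019,0,0],
    [0.048,0.019,0,0],
    [0.048,0.019,0,0],
    [0.048,0.019,0,0],
    [0.048,0.019,0,0]
  ]
}}

```text
clock: 1.35
position: [0.3333, -0.2993, 0.2312]
ee_rot: [[0.319, 0.948, -0.0], [0.948, -0.319, 0.0], [0.0, -0.0, -1.0]]
wrist_force: [0.2, -0.4, 0.2]
grip_width: -0.001
```

>>> {"api": "drive_tool", "payload": {
  "motion": [
    [0.048,0.019,0,0],
    [0.048,0.019,0,0],
    [0.048,0.019,0,0],
    [0.048,0.019,0,0],
    [0,0,0,0]
  ]
}}

```text
clock: 1.98
position: [0.4667, -0.1406, 0.2309]
ee_rot: [[0.314, 0.949, -0.001], [0.949, -0.314, 0.001], [0.0, -0.001, -1.0]]
wrist_force: [-0.7, -1.1, 0.0]
grip_width: 0.0
```

```bash
cat >> h.py <<'E'
def st():
    s=r.get_state();p=np.load("p.npy");c,n=np.cos(p[2]),np.sin(p[2]);d=np.array(s["position"])-[p[0],p[1],0]
    print("t",s["clock"],"pos",np.round(s["position"],4),"stand",np.round([c*d[0]+n*d[1],-n*d[0]+c*d[1],d[2]],4),"F",np.round(s["wrist_force"],1),"q",np.round(s["joint_pos"],1),"toolx hdg",np.degrees(np.arctan2(s["ee_rot"][1][0],s["ee_rot"][0][0])).round(2),"yaw",np.degrees(p[2]).round(2),"g",s["grip_width"])
E
python3 -c "
from h import *
st();c=r.get_calibration('scene')
f=r.grab_frame('scene');cv2.imwrite('pics/s1.png',cv2.resize(f[90:240,170:340],None,fx=4,fy=4,interpolation=2))"
```

```text
t 1.975 pos [ 0.4667 -0.1406  0.2309] stand [-0.1984  0.0171  0.2309] F [-0.7 -1.1  0. ] q [-30.6  13.2  92.1   0.   74.8 -12.3] toolx hdg 71.69 yaw 71.48 g 0.00016416735354416817
```

View pics/s1.png

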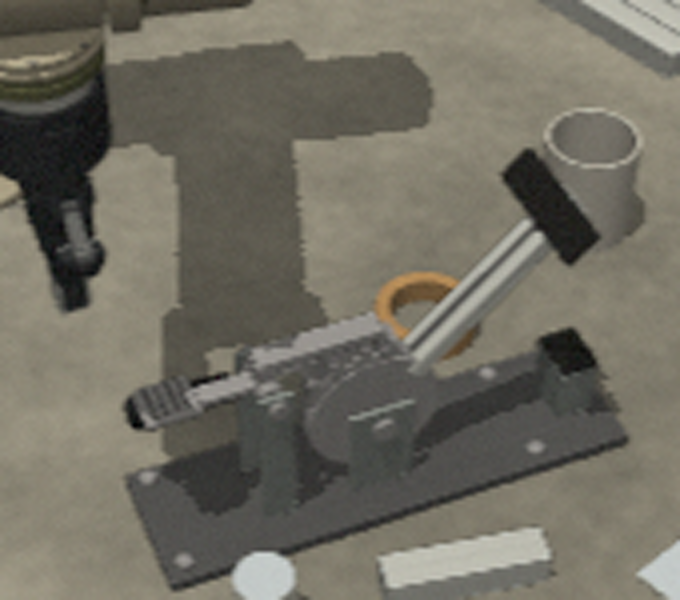

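The view shows the shut fingers at about (70,300) in the crop, behind and left of the pad at (165,400), and the stand is undisturbed. Next I move over the pad, then press.

>>> {"api": "drive_tool", "payload": {
  "motion": [
    [0.043,0.017,0.02,0],
    [0,0,0.04,0],
    [0,0,0.015,0],
    [0,0,0,0]
  ]
}}

```text
clock: 2.52
position: [0.4949, -0.1085, 0.1562]
ee_rot: [[0.32, 0.947, -0.001], [0.947, -0.32, 0.0], [-0.0, -0.001, -1.0]]
wrist_force: [0.4, -1.1, 0.9]
grip_width: -0.001
```

```bash
python3 -c "
from h import *
st()
f=r.grab_frame('scene');g=r.grab_frame('top')
k=lambda i:cv2.resize(i,(400,400),interpolation=2)
cv2.imwrite('pics/s2.png',np.hstack([k(f[130:230,180:280]),k(g[180:260,230:310])]))"
```

```text
t 2.525 pos [ 0.4949 -0.1085  0.1562] stand [-0.159   0.0006  0.1562] F [ 0.4 -1.1  0.9] q [-25.6  19.9  95.   -0.   65.2  -7. ] toolx hdg 71.35 yaw 71.48 g -0.0005282704645765382
```

View pics/s2.png

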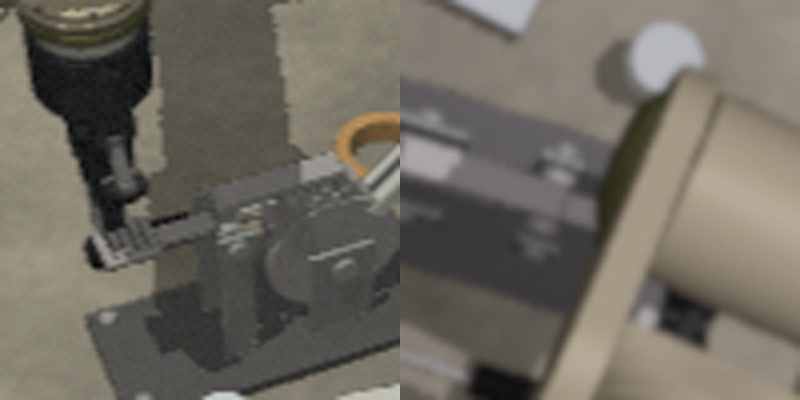

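Left crop: the fingertip at (112,235) is just above the ribbed pad at (125,240), well centred. Pressing now.

>>> {"api": "drive_tool", "payload": {
  "motion": [
    [0.002,0,0.008,0],
    [0,0,0.007,0],
    [0,0,0.007,0],
    [0,0,0.007,0],
    [0,0,0,0]
  ]
}}

```text
clock: 3.25
position: [0.496, -0.1056, 0.1267]
ee_rot: [[0.319, 0.948, -0.001], [0.948, -0.319, 0.001], [0.001, -0.001, -1.0]]
wrist_force: [-0.1, -0.6, 0.3]
grip_width: -0.004
```

>>> {"api": "drive_tool", "payload": {
  "motion": [
    [0,0,0.004,0],
    [0,0,0.004,0],
    [0,0,0.004,0],
    [0,0,0,0]
  ]
}}

```text
clock: 3.75
position: [0.496, -0.1057, 0.1149]
ee_rot: [[0.318, 0.948, -0.0], [0.948, -0.318, 0.0], [-0.0, -0.001, -1.0]]
wrist_force: [-0.3, -0.0, 0.7]
grip_width: -0.001
```

>>> {"api": "drive_tool", "payload": {
  "motion": [
    [0,0,0.003,0]
  ]
}}

```text
clock: 3.88
position: [0.4962, -0.1057, 0.1124]
ee_rot: [[0.318, 0.948, 0.0], [0.948, -0.318, -0.0], [0.0, 0.0, -1.0]]
wrist_force: [0.5, 0.9, 3.3]
grip_width: -0.0
```

```bash
python3 -c "
from h import *
st()
f=r.grab_frame('scene')
k=lambda i:cv2.resize(i,(640,480),interpolation=2)
cv2.imwrite('pics/s3.png',k(f[140:230,180:300]))"
```

```text
t 3.875 pos [ 0.4962 -0.1057  0.1124] stand [-0.156   0.0003  0.1124] F [0.5 0.9 3.3] q [-25.3  23.1  97.7   0.   59.1  -6.7] toolx hdg 71.44 yaw 71.48 g -6.436637103450112e-05
```

View pics/s3.png

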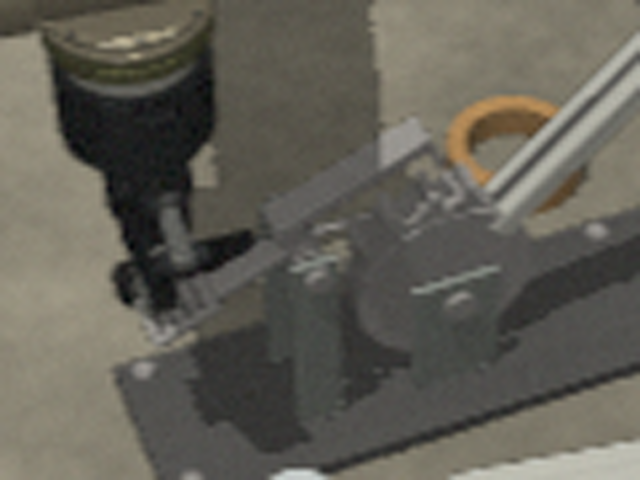

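The pad is going down under the fingertip at (165,310). The nose end at (415,130) has swung up clear of the wheel. I'll carry on to the end of travel.

>>> {"api": "drive_tool", "payload": {
  "motion": [
    [0,0,0.003,0],
    [0,0,0.002,0]
  ]
}}

```text
clock: 4.18
position: [0.4967, -0.1058, 0.109]
ee_rot: [[0.318, 0.948, 0.002], [0.948, -0.318, -0.0], [0.0, 0.002, -1.0]]
wrist_force: [-7.0, 4.3, 30.0]
grip_width: 0.001
```

Force jumped to 30 N, so that is the end of travel. I lift off and go over to the rest arm.

>>> {"api": "drive_tool", "payload": {
  "motion": [
    [0,0,-0.02,0],
    [0,0,-0.05,0],
    [0,0,-0.05,0],
    [0,0,-0.04,0],
    [0,0,0,0]
  ]
}}

```text
clock: 4.8
position: [0.4968, -0.1062, 0.2695]
ee_rot: [[0.318, 0.948, 0.004], [0.948, -0.318, -0.002], [-0.001, 0.005, -1.0]]
wrist_force: [0.2, -0.4, -0.6]
grip_width: -0.0
```

>>> {"api": "drive_tool", "payload": {
  "motion": [
    [0.052,0,0,0],
    [0.052,0,0,0],
    [0.052,0,0,0],
    [0.052,0,0,0],
    [0.048,0,0,0]
  ]
}}

```text
clock: 5.42
position: [0.5775, 0.1386, 0.2654]
ee_rot: [[0.318, 0.948, -0.003], [0.948, -0.318, -0.0], [-0.001, -0.002, -1.0]]
wrist_force: [-0.1, -1.0, -0.1]
grip_width: -0.002
```

>>> {"api": "drive_tool", "payload": {
  "motion": [
    [0,0,0.03,0],
    [0,0,0,0]
  ]
}}

```text
clock: 5.68
position: [0.5763, 0.1371, 0.2338]
ee_rot: [[0.318, 0.948, -0.007], [0.948, -0.318, -0.0], [-0.003, -0.006, -1.0]]
wrist_force: [-0.1, -0.8, -0.3]
grip_width: -0.003
```

```bash
python3 -c "
from h import *
st()
f=r.grab_frame('scene')
k=lambda i:cv2.resize(i,(640,560),interpolation=2)
cv2.imwrite('pics/s4.png',k(f[100:240,180:340]))"
```

```text
t 5.675 pos [0.5763 0.1371 0.2338] stand [0.0997 0.0014 0.2338] F [-0.1 -0.8 -0.3] q [ 2.1 26.7 72.9 -0.  80.9 20.6] toolx hdg 71.47 yaw 71.48 g -0.0025935202596481786
```

View pics/s4.png

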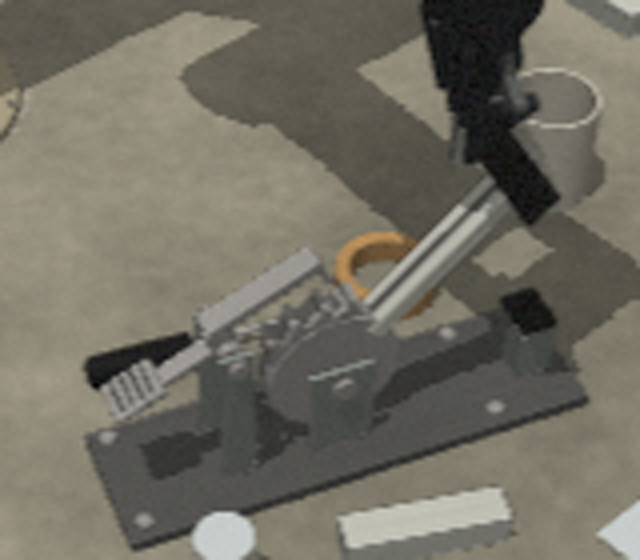

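The fingertip at (460,160) is over the bar, inboard of the rubber pad. The pawl has stayed released, with its pad low at (135,390) and its nose up at (310,260). Now I push down, following the bar's arc.

>>> {"api": "drive_tool", "payload": {
  "motion": [
    [-0.005,0.001,0.03,0],
    [0,0,0.016,0],
    [0.003,0,0.006,0],
    [0.005,0,0.006,0],
    [0.006,0,0.008,0]
  ]
}}

```text
clock: 6.35
position: [0.5819, 0.1458, 0.1721]
ee_rot: [[0.318, 0.948, 0.002], [0.948, -0.318, 0.0], [0.001, 0.002, -1.0]]
wrist_force: [-2.4, -0.2, 4.8]
grip_width: 0.001
```

>>> {"api": "drive_tool", "payload": {
  "motion": [
    [0.006,0,0.009,0],
    [0.006,0,0.01,0],
    [0.005,0,0.01,0],
    [0.004,0,0.01,0]
  ]
}}

```text
clock: 6.85
position: [0.5889, 0.166, 0.1325]
ee_rot: [[0.318, 0.948, 0.003], [0.948, -0.318, 0.001], [0.002, 0.002, -1.0]]
wrist_force: [0.9, 2.0, 5.0]
grip_width: -0.001
```

```bash
python3 -c "
from h import *
st()"
```

```text
t 6.85 pos [0.5889 0.166  0.1325] stand [ 0.1312 -0.0013  0.1325] F [0.9 2.  5. ] q [ 4.8 33.6 77.4  0.  68.8 23.3] toolx hdg 71.46 yaw 71.48 g -0.0011420280817283819
```

>>> {"api": "drive_tool", "payload": {
  "motion": [
    [0.003,0,0.01,0],
    [0.003,0,0.01,0],
    [0.002,0,0.01,0],
    [0.001,0,0.01,0],
    [0,0,0.004,0]
  ]
}}

```text
clock: 7.48
position: [0.5906, 0.1736, 0.0874]
ee_rot: [[0.318, 0.948, -0.001], [0.948, -0.318, -0.0], [-0.0, -0.001, -1.0]]
wrist_force: [1.2, 3.1, 3.5]
grip_width: -0.002
```

>>> {"api": "drive_tool", "payload": {
  "motion": [
    [0,0,0.003,0],
    [0,0,0.002,0]
  ]
}}

```text
clock: 7.72
position: [0.5908, 0.1736, 0.0832]
ee_rot: [[0.318, 0.948, -0.001], [0.948, -0.318, 0.0], [-0.0, -0.001, -1.0]]
wrist_force: [-0.6, 3.5, 4.2]
grip_width: -0.0
```

>>> {"api": "drive_tool", "payload": {
  "motion": [
    [0,0,0.002,0],
    [0,0,0.002,0]
  ]
}}

```text
clock: 7.98
position: [0.591, 0.1736, 0.0826]
ee_rot: [[0.318, 0.948, 0.001], [0.948, -0.318, -0.0], [0.0, 0.001, -1.0]]
wrist_force: [-14.6, -0.6, 37.1]
grip_width: 0.003
```

The force is now 37 N at z = 0.0826, where a level bar should be (0.083), so the arm is on its stop. I retract straight up and check.

>>> {"api": "drive_tool", "payload": {
  "motion": [
    [0,0,-0.02,0],
    [0,0,-0.05,0],
    [0,0,-0.05,0],
    [0,0,-0.05,0],
    [0,0,-0.03,0]
  ]
}}

```text
clock: 8.6
position: [0.591, 0.1731, 0.2815]
ee_rot: [[0.319, 0.948, 0.002], [0.948, -0.319, -0.001], [-0.0, 0.002, -1.0]]
wrist_force: [0.3, 0.5, -0.4]
grip_width: -0.0
```

>>> {"api": "drive_tool", "payload": {
  "motion": [
    [0,0.06,0,0],
    [0,0.06,0,0],
    [0,0,0,0],
    [0,0,0,0]
  ]
}}

```text
clock: 9.1
position: [0.7035, 0.1356, 0.2785]
ee_rot: [[0.319, 0.948, -0.002], [0.948, -0.319, -0.0], [-0.001, -0.002, -1.0]]
wrist_force: [0.2, 0.1, 1.8]
grip_width: 0.002
```

```bash
python3 -c "
from h import *
st();p=np.load('p.npy')
f=r.grab_frame('scene');g=r.grab_frame('top');cv2.imwrite('pics/full.png',f);cv2.imwrite('pics/topf.png',g)
x0,y0,k=180,100,4
a=cv2.resize(f[100:250,180:380],None,fx=k,fy=k,interpolation=2)
for e,c in((0,(0,255,0)),(.06,(0,0,255))):
  P=np.vstack([W(p,arm(e,*b)) for b in((.21,.018,.05),(.21,.018,-.05),(.18,.018,-.05),(.18,.018,.05))])
  for q in proj('scene',P): cv2.circle(a,tuple(np.int32((q-[x0,y0]+.5)*k)),2,c,-1)
def pw(t,u,v,y): # pawl rel to pivot
  return [-.08+u*np.cos(t)-v*np.sin(t),y,.128+u*np.sin(t)+v*np.cos(t)]
for t,c in((.42,(0,255,0)),(.32,(0,0,255))):
  P=np.vstack([W(p,pw(t,u,.012,y)) for u in(-.09,-.05) for y in(-.018,.018)])
  for q in proj('scene',P): cv2.circle(a,tuple(np.int32((q-[x0,y0]+.5)*k)),2,c,-1)
cv2.imwrite('pics/s5.png',a)"
```

```text
t 9.1 pos [0.7035 0.1356 0.2785] stand [ 0.1387 -0.1196  0.2785] F [0.2 0.1 1.8] q [ 1.6 44.7 36.8 -0.  98.6 20.1] toolx hdg 71.42 yaw 71.48 g 0.0019639609782503087
```

View pics/s5.png

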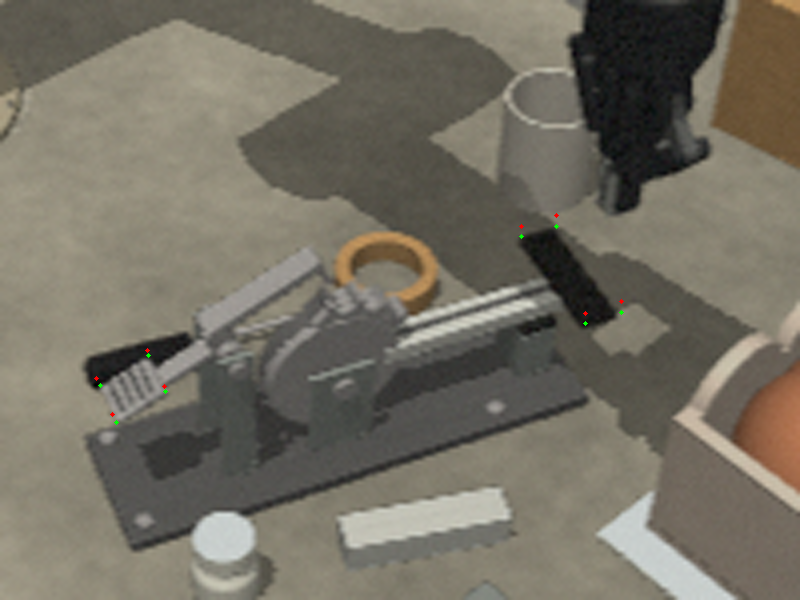

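```bash
python3 -c "
from station import r
print(r.job_done())"
```

```text
the job is handed in; nothing more can be done
None
```

The rest arm is down, level on its stop, and the pawl is left fully released. I handed the job in at about 9 s on the clock, and the hand-in reports no verdict.

- **Pawl:** I pressed the pad with the shut fingertips until it reached the end of its travel, where the force rose from about 3 N to 30 N. When I lifted off, it stayed released.
- **Rest arm:** I pushed the bar down along its arc with about 5 N. It met the stop at 37 N with the fingertip at z = 0.0826 m; a level bar's top is at 0.083 m.
- **Last checks:** In the final picture, the rubber cross pad matches the level outline and the pawl pad matches the fully released outline, both to within 1–2 pixels. The jar, offcut, tape and mug look unmoved in the scene view, and the gripper is clear of everything. I did not check the driver, bottle and coupler again afterwards, but the fingers passed well away from them.

No check failed. The first part of the pawl press read only 0.3–0.7 N instead of about 4 N, probably because I read it with the arm paused. The picture taken just afterwards showed the pawl moving as it should.

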